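Load the passport reader's test plate and start the check

ROBOT

A 6-joint arm with a two-finger parallel gripper is mounted at the origin on the work surface. World frame = base frame: x ahead of the robot, y to its left, z up, the work surface at z = 0. Lengths are in m, angles in rad, forces in N, time in s.
With the tool pointing down it reaches from about 0.35 to 0.975 m from the base axis. Payload 4.9 kg.
Tool frame: the origin (TCP) lies at the very end of the fingers, on their centre line; the grasp point (between the pads) lies ctrl.hold_point_z behind it (ctrl.hold_point_z is the distance from the TCP to the grasp point, in m); z points along the fingers, y is the line along which they close (so a half turn about z gives the same grasp; the last joint's range is limited). The gripper opens to 85 mm and grips with 20 to 120 N. Pads are 22 mm wide; open, the fingers measure 114 mm over their backs; the gripper's body (76 mm by 85 mm) begins 54 mm behind the grasp point. The pads swing forward as they close: fully open they stand 13 mm farther back than shut.
Start: joints at [-0.119, 0.053, 1.613, -0, 1.476, -0.119], TCP at [0.625, 0, 0.231] pointing down, gripper open.
Joint ranges: [-3.01, 3.01], [-1.01, 2.22], [0.06, 2.58], [-1.02, 4.17], [0.09, 2.62], [-3.14, 3.14]. Speed limits (rad/s): [2.57, 2.57, 3.14, 3.14, 3.14, 3.14].

INTERFACE

Orientations are given as a rotation vector (axis times angle).
In Python, from station import ctrl gives the robot as it stands. The module is installed in compiled form; this text tells all that it offers.
- The arm moves only by the tool jog_arm, never from a script. Its argument "deltas" is a list of rows, each a list of 3 entries, a list of its own where there are three numbers: the closure, from -1 (fully open) to 1 (shut), then the shift along the world's x, y, z scaled (see below), then the turn, a rotation vector about the world's x, y, z scaled (see below). A call has 1 to 12 rows; each row is the pose to reach, as a shift and turn from the pose commanded when the call began, turning the shorter way round; what a row does not reach only later rows make up. The controller multiplies each number of a shift by 0.4 m and each number of a turn by 180 degrees. A row lasts 1/12 s, in which the tool goes at most 41.7 mm and 7.16 degrees, less where a joint would pass 70% of its speed; a pose out of reach is approached as far as the arm can. A call with a number of a shift or a turn outside -1 to 1 is refused whole. A call with a gripper value outside its range is refused whole. The fingers move at their own pace and stop on an object; "squeeze" is the grip in N (left out, the last holds). Time passes only in rows, so rows that repeat a pose let the fingers close. It gives the time, the measured TCP pose, the force, the opening and the grip force at its end, in the units of the state.
- ctrl.get_obs(): the state, without advancing time (a new reading comes with each control period).
- ctrl.get_image(name): name is "scene" or "side" or "wrist"; returns the picture (400x640x3 uint8, red, green, blue); there is no depth.
- ctrl.get_calibration(name): a dict with "K" (3x3 intrinsics, pixels), "dist_coeffs" ([k1, k2, p1, p2, k3] as OpenCV has them; the pictures are not rectified), "extrinsics" (4x4, takes a point from world to camera coordinates). Camera axes: x right, y down, z forward; pixel columns grow to the right and rows downward; lengths in m; the calibration is good to about 2 mm. A picture is of the moment at which its call begins: read the wrist's pose just before it. get_calibration takes no time and is no camera call; for the wrist camera it gives the pose at the moment of the call.
- ctrl.finish_job(): hands the job in; it is judged then, once.
The state is a dict: "t": time; "q": joint angles; "dq": joint speeds; "effort": joint torques, N m; "tool_pos": TCP position; "tool_rot": TCP orientation; "contact_force": force on the tool from outside, world axes, zero at the start; "wrist_torque": the same for the moment, N m; "opening": finger opening in m; "grip_force": force on a finger pad.
Only numpy, scipy, OpenCV 4.12 (cv2) and the standard library are available. Lean on these libraries where they do the work, as an engineer would, in place of code of your own. Each camera call takes 0.05 s, during which the arm holds its last target. There are 200 camera calls.

TASK

Do the morning check of the passport reader: of the three grey aluminium test plates on the desk, take the large rectangular one that fills the reader's sloping window and lay it, rib up, into the sunken window so that it sits flat in it all round; set it down gently, do not let it drop. When it lies there and you have let go of it, press the round start key beside the window fully down and let it come up again, leaving the plate in the window. Leave the other two plates and everything else on the desk where they are.

Things in the scene. Friction and masses are not known exactly. Their poses are not given: they have to be found in the camera images.
- plate_large: The large rectangular grey-anodised aluminium test plate, passport size: 88 (x) x 125 (y) x 7 thick, about 0.24 kg. Lies rib up: a central grip rib 14 wide (x) x 60 long (y) x 24 tall stands on it, from z = 7 to 31. Origin: centre of the underside; z up, x across the rib, y along it.
- plate_card: The smaller rectangular grey-anodised aluminium test plate, card size: 54 (x) x 86 (y) x 7 thick; leave it. Lies rib up: a central grip rib 14 wide (x) x 60 long (y) x 24 tall stands on it, from z = 7 to 31. Origin: centre of the underside; z up, x across the rib, y along it.
- plate_round: The round grey-anodised aluminium test plate, 90 in diameter, 7 thick; leave it. Lies rib up: a central grip rib 14 wide (x) x 60 long (y) x 24 tall stands on it, from z = 7 to 31. Origin: centre of the underside; z up, x across the rib, y along it.
- window (a point): Centre of the dark glass floor of the sunken window in the reader's sloping top, about 107 above the desk. x up the slope, y across it (left seen from the robot), z square to it, outwards. The recess is 92 (x) x 129 (y) x 5 deep with a 1.5 bevel at the mouth: plate_large fits with 2 to spare each side, its rib along the window's y, either way round, and stands 2 proud.
- reader: The fixed grey document reader: a black foot, a neck and a sloping top 150 (up the slope) x 230 (across), tilted 30 degrees, low edge towards the robot. Origin: on the desk below the middle of the top; x away from the robot, z up. The window is 22 off the top's middle to the left (+y), the start key at its right.
- key_top (a point): Centre of the top of the round grey start key (28 in diameter, in a black housing) on the same sloping top, 105 to the right (-y) of the window's centre. Axes as the window's: z is square to the slope, outwards; it is pressed along -z.
- key (a joint): How far the start key is pressed, m: 0 up, 0.006 fully down. Sprung: fully down takes 5 N and it comes up by itself.
- stamp: Black and grey self-inking hand stamp, 60 x 40 x 78 tall, standing on the desk. Origin: centre of its underside.
- mouse: Black computer mouse, 104 (x) x 60 x 34 tall. Origin: centre of its underside.
- stapler: Black stapler, 35 x 130 (y) x 46 tall. Origin: centre of its underside.
- booklets: Pile of three passports, about 95 x 132 x 24 tall. Origin: centre of its underside.
Mind the look-alikes: they are no part of the job. What is shaped like the plate_large but blue is not meant.

How it is judged:
On the way, in this order (a step that is already met when the one before it is completed fails the run):
1. the large plate lies flat in the window and is let go of (z of plate_large in the frame of window between -0.003 and 0.002 m and x of plate_large in the frame of window between -0.005 and 0.005 m and y of plate_large in the frame of window between -0.005 and 0.005 m and angle between the z axis of plate_large and the z axis of window, either way round below 0.035 rad and contact force between the fingers and plate_large below 0.1 N), for 0.3 s.
2. the start key is pressed down (more than 4.5 of its 6 mm) (value of joint key above 0.0045 m).
At the end, for the whole second after the job is handed in: The large plate lies at rest in the window, rib up: its underside within 2 mm of the window's floor (no more than 3 mm sunk), within 5 mm of the window's centre along each side, flat to 0.035 rad, not held; the start key has been pressed and is up again (less than 2 mm down) (all of step 1 and linear speed of plate_large below 0.02 m/s and value of joint key below 0.002 m); the robot touches nothing.
It fails at once if the start key is pressed (over 3 mm) while the large plate is not lying flat in the window (value of joint key above 0.003 m and not (z of plate_large in the frame of window between -0.003 and 0.002 m and x of plate_large in the frame of window between -0.005 and 0.005 m and y of plate_large in the frame of window between -0.005 and 0.005 m and angle between the z axis of plate_large and the z axis of window, either way round below 0.035 rad)).
It fails at once if the large plate is dropped: while not held it moves faster than 0.45 m/s or turns faster than 6 rad/s (contact force between the fingers and plate_large below 0.1 N and (linear speed of plate_large above 0.45 m/s or angular speed of plate_large above 6 rad/s)).
It fails at once if another plate or a bystander (stamp, mouse, stapler, passports) is moved by more than 30 mm (distance of any of stamp, mouse, stapler, booklets, plate_card, plate_round from where it was at the start of the episode above 0.03 m).
It also fails if it takes over 51 s, if anything falls off the work surface, if the arm or the gripper's body presses on something with over 40 N, if the wrist force passes 120 N, or if a joint passes its speed limit or range.

## Working session

There is one attempt and no reset: what is moved stays moved. The work goes in short steps, Python scripts to look and compute and a tool call to move; the robot and the scene stay as the last step left them, time stands still between calls to the robot, and variables do not carry over. Pictures are saved under pics/ and viewed, at most 10 in all, crops included, and the job is handed in when it is done.

Besides the shell and the picture viewer there is one more tool, called after "Request:" as a command line: name --argument value ..., lists and objects as JSON in quotes. jog_arm: Moves the arm, as the interface text tells. Its arguments: {"type":"object","properties":{"deltas":{"type":"array","items":{"type":"array"}},"squeeze":{"type":"number"}},"required":["deltas"]}

```bash
mkdir -p pics; cat > h.py <<'E'
import numpy as np, cv2
from station import ctrl
from scipy.spatial.transform import Rotation as R
def cal(n):
    c=ctrl.get_calibration(n); return np.array(c["K"],float),np.array(c["dist_coeffs"],float),np.array(c["extrinsics"],float)
def grab(n,f=None):
    c=cal(n); im=np.array(ctrl.get_image(n))[:,:,::-1].copy()
    if f: cv2.imwrite(f"pics/{f}.png",im)
    return im,c
def ray(c,px):
    K,d,E=c; p=cv2.undistortPoints(np.array(px,float).reshape(-1,1,2),K,d).reshape(-1,2)
    D=np.c_[p,np.ones(len(p))]@E[:3,:3]; o=-E[:3,:3].T@E[:3,3]
    return o,D/np.linalg.norm(D,axis=1)[:,None]
def onz(c,px,z):
    o,D=ray(c,px); return o+D*((z-o[2])/D[:,2])[:,None]
def tri(c1,p1,c2,p2):
    out=[]
    o1,D1=ray(c1,p1);o2,D2=ray(c2,p2)
    for a,b in zip(D1,D2):
        s=np.linalg.lstsq(np.c_[a,-b],o2-o1,rcond=None)[0]
        A=o1+s[0]*a;B=o2+s[1]*b; out.append(np.r_[(A+B)/2,np.linalg.norm(A-B)])
    return np.array(out)
def proj(c,P):
    K,d,E=c; return cv2.projectPoints(np.array(P,float).reshape(-1,1,3),cv2.Rodrigues(E[:3,:3])[0],E[:3,3],K,d)[0].reshape(-1,2)
E
python3 - <<'E'
from h import *
np.set_printoptions(precision=4,suppress=True)
a,_=grab("scene","scene0");b,_=grab("side","side0");w,_=grab("wrist","wrist0")
for n in("scene","side","wrist"):
    c=cal(n);print(n,c[0][0,0],-c[2][:3,:3].T@c[2][:3,3],c[2][2,:3])
o=ctrl.get_obs();print(o,ctrl.hold_point_z)
E
```

```text
scene 436.10958678519967 [0.8826 0.8723 1.0217] [-0.3171 -0.6272 -0.7114]
side 468.6040176421302 [ 0.1563 -0.7662  0.868 ] [ 0.2814  0.7081 -0.6476]
wrist 308.0775265671252 [0.6253 0.0676 0.3728] [-0.0012 -0.2658 -0.964 ]
{'t': 0.15, 'q': array([-0.119 ,  0.0532,  1.614 , -0.    ,  1.476 , -0.119 ]), 'dq': array([ 0.0005, -0.0023, -0.0041,  0.0012, -0.0004,  0.0012]), 'effort': array([  0.0005, -39.4242, -37.0722,  -0.0001,   0.0046,   0.0001]), 'tool_pos': array([0.6245, 0.    , 0.2304]), 'tool_rot': array([-2.2206, -2.2205,  0.0015]), 'contact_force': array([ 0.6204, -0.1865, -0.1227]), 'wrist_torque': array([-0.0272, -0.001 ,  0.0049]), 'grip_force': 0.0, 'opening': 0.08507909843105703} 0.0187
```

View pics/scene0.png

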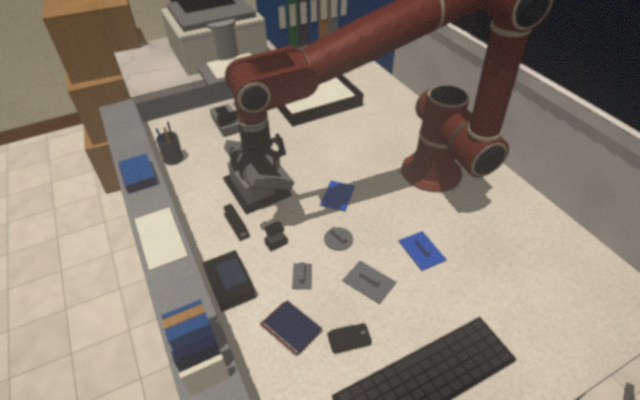

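View pics/side0.png

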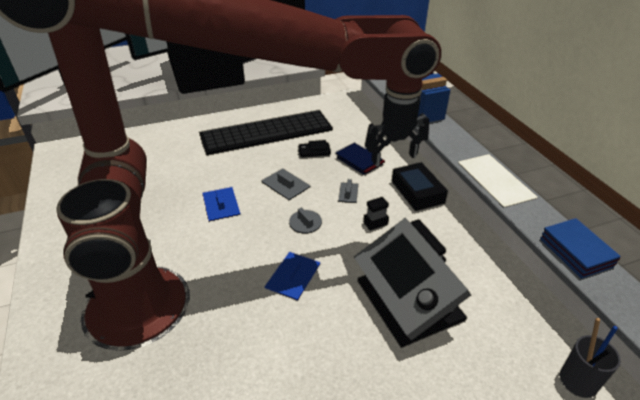

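Grey plates: large at scene (369,281) / side (286,183). The card plate is at scene (302,275) / side (348,190), and the round one at scene (339,238) / side (305,220). A blue look-alike sits at scene (423,250) / side (221,204). The large plate is the biggest grey rectangle. Reader window is at side (403,265), key at (427,298). Next I confirm the choice with an enlarged crop and measure it.

```bash
python3 - <<'E'
from h import *
np.set_printoptions(precision=4,suppress=True)
a=cv2.imread("pics/scene0.png");b=cv2.imread("pics/side0.png")
A=cv2.resize(a[220:320,270:460],None,fx=4,fy=4,interpolation=cv2.INTER_CUBIC)[:300,:760]
B=cv2.resize(b[205:345,340:480],None,fx=3,fy=3,interpolation=cv2.INTER_CUBIC)
B2=cv2.resize(b[160:240,250:370],None,fx=2.8,fy=2.8,interpolation=cv2.INTER_CUBIC)
can=np.zeros((600,800,3),np.uint8)
can[:224,:336]=B2; can[:420,345:765]=B; cv2.imwrite("pics/crop1.png",can)
cs,cd=cal("scene"),cal("side")
print("coarse plates z~.007: scene",onz(cs,[(369,281),(302,275),(339,238),(423,250)],.007))
print("side",onz(cd,[(286,183),(348,190),(305,220),(221,204)],.007))
print("win",onz(cd,[(403,265)],.107),"key",onz(cd,[(427,298)],.11))
print("others",onz(cd,[(376,213),(314,148),(358,158),(293,274)],.02))
E
```

```text
coarse plates z~.007: scene [[0.4444 0.3011 0.007 ]
 [0.6019 0.1959 0.007 ]
 [0.4424 0.1239 0.007 ]
 [0.2436 0.2808 0.007 ]]
side [[0.448  0.2987 0.007 ]
 [0.6079 0.2037 0.007 ]
 [0.4476 0.1253 0.007 ]
 [0.2485 0.2709 0.007 ]]
win [[ 0.5654 -0.1889  0.107 ]] key [[ 0.5668 -0.287   0.11  ]]
others [[ 0.6334  0.0707  0.02  ]
 [ 0.5831  0.4262  0.02  ]
 [ 0.6936  0.3255  0.02  ]
 [ 0.3549 -0.0562  0.02  ]]
```

View pics/crop1.png

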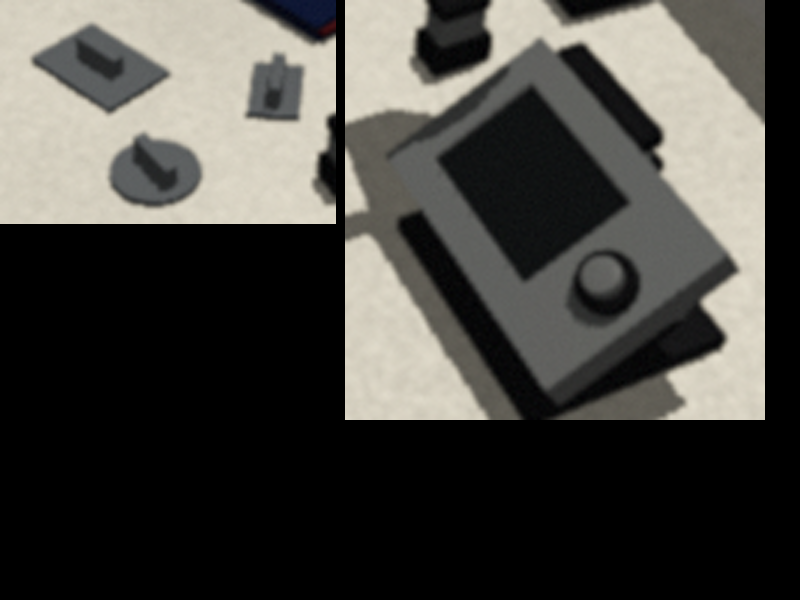

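View pics/wrist0.png

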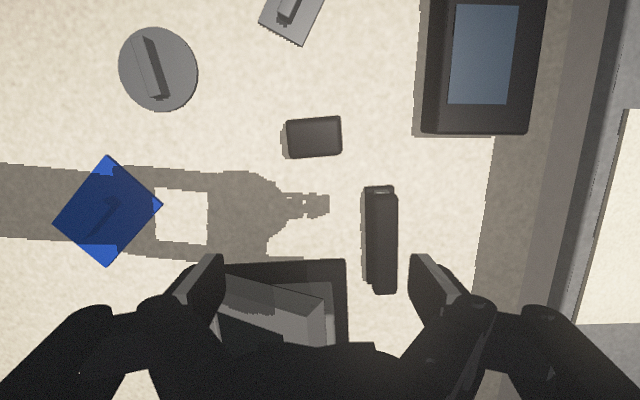

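The crop confirms it: the big grey rectangle with a rib at side (286,183) is plate_large. The card is smaller, the other is round, and the blue one is excluded. The wrist view shows the reader hidden behind the fingers. I'll move above the reader for a close look at the window.

Request:
jog_arm --deltas '[[-1,[-0.15,-0.625,0.25],[0,0,0]],[-1,[-0.15,-0.625,0.25],[0,0,0]],[-1,[-0.15,-0.625,0.25],[0,0,0]],[-1,[-0.15,-0.625,0.25],[0,0,0]],[-1,[-0.15,-0.625,0.25],[0,0,0]],[-1,[-0.15,-0.625,0.25],[0,0,0]],[-1,[-0.15,-0.625,0.25],[0,0,0]],[-1,[-0.15,-0.625,0.25],[0,0,0]],[-1,[-0.15,-0.625,0.25],[0,0,0]],[-1,[-0.15,-0.625,0.25],[0,0,0]]]'

```text
t: 0.98
tool_pos: [0.5648, -0.2494, 0.3304]
tool_rot: [-2.22, -2.22, -0.0]
contact_force: [-0.2, -0.2, 0.0]
opening: 0.0856
grip_force: 0.0
```

```bash
python3 - <<'E'
from h import *
import pickle
np.set_printoptions(precision=4,suppress=True)
print(ctrl.get_obs()["tool_pos"])
w,c=grab("wrist","wrist1");pickle.dump(c,open("c1.pkl","wb"))
print(proj(c,[(.565,-.19,.107),(.567,-.287,.11)]),ctrl.get_obs()["t"])
E
```

```text
[ 0.5648 -0.2494  0.3304]
[[316.1377 128.6624]
 [317.6368 210.0935]] 1.0333
```

View pics/wrist1.png

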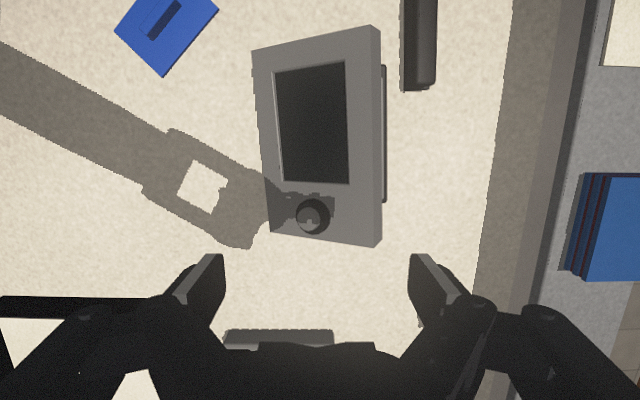

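Wrist view 1 shows the window as a dark quad at about (274,72), (345,61), (350,184), (284,181). The key is at (313,216) and the grey top's corners at (252,50), (371,25), (382,246), (270,232). Now extracting the corners in both views.

```bash
cat > m1.py <<'E'
from h import *
import pickle,itertools
np.set_printoptions(precision=4,suppress=True)
cw=pickle.load(open("c1.pkl","rb"));cs=cal("side")
w=cv2.imread("pics/wrist1.png");s=cv2.imread("pics/side0.png")
def quad(im,seed,thr):
    g=cv2.GaussianBlur(cv2.cvtColor(im,cv2.COLOR_BGR2GRAY),(3,3),0)
    m=(g<thr).astype(np.uint8); m=cv2.morphologyEx(m,cv2.MORPH_OPEN,np.ones((5,5)))
    n,l=cv2.connectedComponents(m); mm=(l==l[seed[1],seed[0]]).astype(np.uint8)
    ct=max(cv2.findContours(mm,cv2.RETR_EXTERNAL,cv2.CHAIN_APPROX_NONE)[0],key=cv2.contourArea)
    h=cv2.convexHull(ct); 
    for e in np.arange(2,30,.5):
        q=cv2.approxPolyDP(h,e,True)
        if len(q)<=4: break
    q=q.reshape(-1,2).astype(float); P=ct.reshape(-1,2).astype(float)
    L=[]
    for i in range(len(q)):
        a,b=q[i],q[(i+1)%len(q)]; d=(b-a)/np.linalg.norm(b-a); t=(P-a)@d; dist=abs((P-a)@np.array([-d[1],d[0]]))
        k=(dist<3)&(t>.12*np.linalg.norm(b-a))&(t<.88*np.linalg.norm(b-a))
        v=cv2.fitLine(P[k].astype(np.float32),cv2.DIST_HUBER,0,.01,.01).ravel(); L.append(np.cross([v[2],v[3],1],[v[2]+v[0],v[3]+v[1],1]))
    out=[]
    for i in range(len(q)):
        x=np.cross(L[i-1],L[i]); out.append(x[:2]/x[2])
    return np.array(out),cv2.contourArea(ct)
g=cv2.cvtColor(w,cv2.COLOR_BGR2GRAY);print("w levels",g[130,310],g[130,360],g[200,360],"row130",g[130,266:286],g[130,340:356])
g=cv2.cvtColor(s,cv2.COLOR_BGR2GRAY);print("s levels",g[265,403],g[300,400])
qw,aw=quad(w,(310,130),70);qs,as_=quad(s,(403,265),45)
print(qw,aw);print(qs,as_)
E
python3 m1.py
```

```text
w levels 44 118 120 row130 [122 119 118 121 120 122 122 118 119 117 135 164 108 110  49  51  53  55
  54  50] [ 43  45  51  46  45  45  46  82 121 120 117 116 117 117 119 114]
s levels 20 97
[[343.4496  61.6073]
 [347.9321 182.7127]
 [284.5331 179.3842]
 [275.4225  73.5351]] 7477.5
[[402.0074 233.8734]
 [433.5742 272.1761]
 [399.3904 297.3943]
 [370.9498 257.5302]] 1989.0
```

```bash
cat >> m1.py <<'E'
T=tri(cw,qw,cs,qs);print(T)
P=T[:,:3];c=P.mean(0);n=np.cross(P[1]-P[0],P[2]-P[0]);n/=np.linalg.norm(n)*np.sign(n[2])
print("centre",c,"tilt",np.degrees(np.arccos(n[2])),n,"sides",[np.linalg.norm(P[i]-P[i-1]) for i in range(4)])
ex=(P[0]+P[1]-P[2]-P[3]);ey=(P[0]+P[3]-P[1]-P[2]);print("ex",ex/np.linalg.norm(ex),"ey",ey/np.linalg.norm(ey))
# outer corners of top, floor plane z etc
k=tri(cw,[(313,213)],cs,[(427,297)]);print("key",k)
E
python3 m1.py | tail -9
```

```text
[399.3904 297.3943]
 [370.9498 257.5302]] 1989.0
[[ 0.5939 -0.1229  0.1314  0.0023]
 [ 0.6009 -0.2484  0.1331  0.0003]
 [ 0.5251 -0.2526  0.0896  0.0003]
 [ 0.518  -0.1282  0.0879  0.0017]]
centre [ 0.5595 -0.188   0.1105] tilt 29.781464115401757 [-0.4964 -0.0164  0.8679] sides [np.float64(0.08763177810474918), np.float64(0.12565047597557844), np.float64(0.08748416089810175), np.float64(0.12457417847969475)]
ex [0.8662 0.0543 0.4967] ey [-0.0566  0.9983 -0.0136]
key [[ 0.5626 -0.2891  0.1178  0.0028]]
```

Window triangulated: centre ≈ (0.5595,-0.188,0.1105), tilt 29.8°, yaw ≈3.2°, sides 125×88. These fit the text, since the rims hide a few mm. Next a square-on close look, to pin the centre and get a second wrist station.

Request:
jog_arm --deltas '[[-1,[-0.115,-0.0175,-0.35],[0.0047,-0.1666,0.0176]],[-1,[-0.115,-0.0175,-0.35],[0.0047,-0.1666,0.0176]],[-1,[-0.115,-0.0175,-0.35],[0.0047,-0.1666,0.0176]],[-1,[-0.115,-0.0175,-0.35],[0.0047,-0.1666,0.0176]],[-1,[-0.115,-0.0175,-0.35],[0.0047,-0.1666,0.0176]],[-1,[-0.115,-0.0175,-0.35],[0.0047,-0.1666,0.0176]],[-1,[-0.115,-0.0175,-0.35],[0.0047,-0.1666,0.0176]],[-1,[-0.115,-0.0175,-0.35],[0.0047,-0.1666,0.0176]]]'

```text
t: 1.7
tool_pos: [0.521, -0.2575, 0.1946]
tool_rot: [1.872, 1.986, 0.532]
contact_force: [-1.0, -0.5, -0.1]
opening: 0.0854
grip_force: 0.0
```

```bash
python3 - <<'E'
from h import *
import pickle
np.set_printoptions(precision=4,suppress=True)
o=ctrl.get_obs();print(o["tool_pos"],R.from_rotvec(o["tool_rot"]).as_matrix(),o["q"])
w,c=grab("wrist","wrist2");pickle.dump(c,open("c2.pkl","wb"))
cv2.imwrite("pics/wrist2c.png",cv2.resize(w[0:300,180:460],None,fx=2,fy=2))
print(c[2][2,:3])
E
```

```text
[ 0.521  -0.2575  0.1946] [[-0.058   0.863   0.5018]
 [ 0.9983  0.0519  0.0261]
 [-0.0035  0.5025 -0.8646]] [-0.7683 -0.2918  2.0543  0.4386  1.0459 -0.9854]
[ 0.4995 -0.2396 -0.8325]
```

View pics/wrist2c.png

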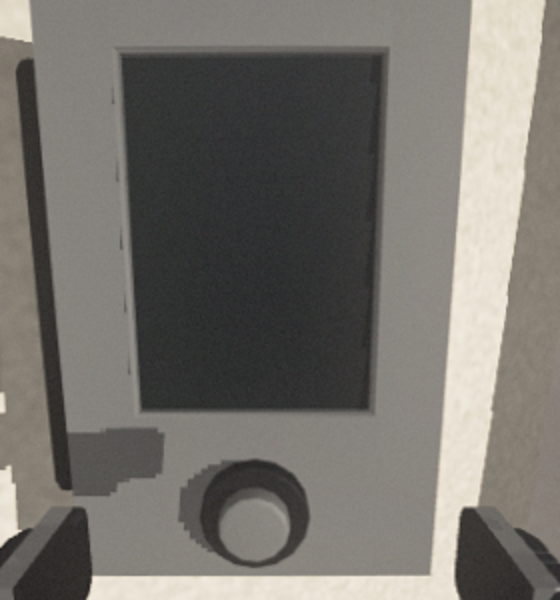

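Wrist view 2 is square-on. The mouth corners are at full-image (238,23), (374,23), (367,206), (249,205), the glass sits inside with thin walls, and the key is at (308,263).

```bash
cat > m2.py <<'E'
import contextlib,io
with contextlib.redirect_stdout(io.StringIO()):
    from m1 import *
c2=pickle.load(open("c2.pkl","rb"));w2=cv2.imread("pics/wrist2.png")
q2,a2=quad(w2,(305,110),75)
q2=q2[np.argsort(np.arctan2(q2[:,1]-115,q2[:,0]-305))] # TL,TR,BR,BL
mo=np.array([(238,23.5),(374.5,23.5),(367,206.5),(249,205.5)])
print("floor px",q2)
def pnp(px,a,b,name):
    obj=np.array([(-a,b,0),(a,b,0),(a,-b,0),(-a,-b,0)],float)/2
    K,d,E=c2
    ok,rv,tv=cv2.solvePnP(obj,px,K,d,flags=cv2.SOLVEPNP_IPPE)
    M=np.eye(4);M[:3,:3]=cv2.Rodrigues(rv)[0];M[:3,3]=tv.ravel();W=np.linalg.inv(E)@M
    e=cv2.projectPoints(obj,rv,tv,K,d)[0].reshape(-1,2)-px
    print(name,"centre",W[:3,3],"n",W[:3,2],"ex",W[:3,0],"err",np.abs(e).max());return W
F=pnp(q2,.092,.129,"floor");M=pnp(mo,.095,.132,"mouth")
print("mouth-5mm",M[:3,3]-.005*M[:3,2])
# triangulate wrist1-wrist2, side-wrist2 floor corners (m1 order TR,BR,BL,TL)
o=[1,2,3,0]
for nm,T in(("w1w2",tri(cw,qw,c2,q2[o])),("w2side",tri(c2,q2[o],cs,qs))):
    print(nm,T[:,:3].mean(0),T[:,3])
print("key",tri(c2,[(307.5,262)],cs,[(427,297)]))
E
python3 m2.py
```

```text
floor px [[240.7851  27.    ]
 [371.1583  27.    ]
 [363.6866 204.    ]
 [250.4983 204.    ]]
floor centre [ 0.5594 -0.1876  0.1064] n [-0.5673 -0.0256  0.8231] ex [0.8216 0.0503 0.5679] err 1.5741873080442588
mouth centre [ 0.5588 -0.189   0.1087] n [-0.5525 -0.1118  0.8259] ex [0.8274 0.0461 0.5598] err 1.4162447124887763
mouth-5mm [ 0.5616 -0.1884  0.1045]
w1w2 [ 0.5587 -0.1879  0.1084] [0.0002 0.0004 0.0008 0.0013]
w2side [ 0.5598 -0.1872  0.1092] [0.0002 0.0006 0.0023 0.0036]
key [[ 0.5585 -0.2944  0.1244  0.003 ]]
```

```bash
cat > m3.py <<'E'
import contextlib,io
with contextlib.redirect_stdout(io.StringIO()):
    from m1 import *
def winframe(yaw): return (R.from_euler("z",yaw,degrees=True)*R.from_euler("y",-30,degrees=True)).as_matrix()
def inwin(c,px,C,W):
    o,D=ray(c,px);n=W[:,2];P=o+D*(((C-o)@n)/(D@n))[:,None];return (P-C)@W
E
python3 - <<'E'
from m3 import *
o=ctrl.get_obs();print(o["t"],o["tool_pos"],np.abs(o["dq"]).max())
w,c=grab("wrist","wrist3");pickle.dump(c,open("c3.pkl","wb"))
q,a=quad(w,(305,110),75);q=q[np.argsort(np.arctan2(q[:,1]-115,q[:,0]-305))]
print(q)
o4=[1,2,3,0];T=tri(cw,qw,c,q[o4]);print("w1w3",T.mean(0)); T=tri(c,q[o4],cs,qs);print("w3side",T.mean(0))
for yaw in (3.2,):
    W=winframe(yaw)
    for z in (.106,.108,.11):
        C=np.array([.5595,-.1878,z]);I=inwin(c,q,C,W)*1000;J=inwin(cw,qw,C,W)*1000;S=inwin(cs,qs,C,W)*1000
        print(z,"w3\n",I[:,:2],"\nw1\n",J[:,:2],"\nside\n",S[:,:2])
E
```

```text
1.75 [ 0.5213 -0.2577  0.1951] 0.008861465448060244
[[239.7477  27.    ]
 [369.9845  27.    ]
 [362.4365 203.    ]
 [249.5004 203.    ]]
w1w3 [ 0.5587 -0.1879  0.1077  0.0004]
w3side [ 0.5597 -0.1872  0.1091  0.0018]
0.106 w3
 [[-45.6468  64.1725]
 [ 46.1915  64.6151]
 [ 46.3112 -63.9029]
 [-44.9428 -64.3085]] 
w1
 [[ 43.1767  64.2432]
 [ 44.2266 -63.7032]
 [-44.4928 -63.8962]
 [-45.3217  63.0678]] 
side
 [[ 46.443   63.9045]
 [ 46.7803 -60.3924]
 [-41.3924 -59.951 ]
 [-41.7746  63.2797]]
0.108 w3
 [[-46.2612  63.7113]
 [ 44.915   64.1507]
 [ 45.0338 -63.4406]
 [-45.5623 -63.8433]] 
w1
 [[ 42.9792  63.9197]
 [ 44.0234 -63.3223]
 [-44.2075 -63.5142]
 [-45.0319  62.7507]] 
side
 [[ 45.3601  62.6826]
 [ 45.6966 -61.369 ]
 [-42.302  -60.9284]
 [-42.6834  62.059 ]]
0.11 w3
 [[-46.8756  63.2501]
 [ 43.6384  63.6864]
 [ 43.7564 -62.9783]
 [-46.1818 -63.3781]] 
w1
 [[ 42.7818  63.5961]
 [ 43.8201 -62.9414]
 [-43.9223 -63.1323]
 [-44.7421  62.4337]] 
side
 [[ 44.2771  61.4607]
 [ 44.613  -62.3455]
 [-43.2115 -61.9057]
 [-43.5922  60.8383]]
```

Floor fits 92×129 at C=(0.5595,-0.1878,0.1065), yaw 3.4°, confirmed from three views. Now the plate's yaw from the side and scene images.

```bash
python3 - <<'E'
from m3 import *
sc=cv2.imread("pics/scene0.png");cc=cal("scene")
for nm,im,c,seed in(("side",s,cs,(300,186)),("scene",sc,cc,(355,280))):
    g=cv2.cvtColor(im,cv2.COLOR_BGR2GRAY);print(nm,g[seed[1],seed[0]],g[seed[1]+25,seed[0]])
    q,a=quad(im,seed,145 if nm=="scene" else 130)
    P=onz(c,q,.007);print(q,"\n",P,"\nc",P.mean(0),[np.linalg.norm(P[i]-P[i-1]) for i in range(len(P))],[np.degrees(np.arctan2(*(P[i]-P[i-1])[1::-1])) for i in range(len(P))])
E
```

```text
side 94 80
[[260.2624 180.7385]
 [282.5887 169.0105]
 [310.5027 186.3973]
 [287.9998 199.623 ]] 
 [[0.3794 0.336  0.007 ]
 [0.4591 0.3693 0.007 ]
 [0.5108 0.258  0.007 ]
 [0.4304 0.2234 0.007 ]] 
c [0.4449 0.2967 0.007 ] [np.float64(0.12365549730350832), np.float64(0.08644936185466265), np.float64(0.12270554753164647), np.float64(0.0875681546147511)] [np.float64(114.38220557645029), np.float64(22.653632286651835), np.float64(-65.08429250275074), np.float64(-156.69905646473384)]
scene 113 198
[[359.4364 260.6977]
 [395.256  282.1238]
 [379.114  303.3448]
 [342.2799 280.2313]] 
 [[0.4316 0.2275 0.007 ]
 [0.3814 0.3383 0.007 ]
 [0.4583 0.3754 0.007 ]
 [0.5094 0.2643 0.007 ]] 
c [0.4452 0.3014 0.007 ] [np.float64(0.08605460155618719), np.float64(0.12169952760849456), np.float64(0.08536884758309218), np.float64(0.12228487993415094)] [np.float64(-154.67986311270997), np.float64(114.36075543271781), np.float64(25.71945224325098), np.float64(-65.3123434908646)]
```

Plate at (0.445,0.299), sides 122–124×86–87, long axis 114.6°, so it matches plate_large. Moving to a hover where the wrist camera sees it.

```bash
cat > go.py <<'E'
from h import *
np.set_printoptions(precision=4,suppress=True)
H=R.from_matrix([[0,1,0],[1,0,0],[0,0,-1]])
def tool(yaw,tilt=0): return R.from_euler("z",yaw,degrees=True)*R.from_euler("y",-tilt,degrees=True)*H
def go(p,Rt,o=None):
    o=o or ctrl.get_obs();d=(np.array(p)-o["tool_pos"])/.4
    r=(Rt*R.from_rotvec(o["tool_rot"]).inv()).as_rotvec()/np.pi
    print("t",o["t"],"shift",d,"turn",r,"rows",np.linalg.norm(d)*400/41.7,np.linalg.norm(r)*180/7.16)
E
python3 -c "
from go import *
go((.473,.237,.2),tool(24.5))"
```

```text
t 1.8 shift [-0.1209  1.2369  0.0124] turn [-0.0394  0.164   0.1145] rows 11.92221267314142 5.1242287452009405
```

Request:
jog_arm --deltas '[[-1,[-0.09,0.95,0.05],[-0.0394,0.164,0.1145]],[-1,[-0.09,0.95,0.05],[-0.0394,0.164,0.1145]],[-1,[-0.09,0.95,0.05],[-0.0394,0.164,0.1145]],[-1,[-0.09,0.95,0.05],[-0.0394,0.164,0.1145]],[-1,[-0.09,0.95,0.05],[-0.0394,0.164,0.1145]],[-1,[-0.09,0.95,0.05],[-0.0394,0.164,0.1145]],[-1,[-0.09,0.95,0.05],[-0.0394,0.164,0.1145]],[-1,[-0.09,0.95,0.05],[-0.0394,0.164,0.1145]],[-1,[-0.09,0.95,0.05],[-0.0394,0.164,0.1145]],[-1,[-0.09,0.95,0.05],[-0.0394,0.164,0.1145]],[-1,[-0.09,0.95,0.05],[-0.0394,0.164,0.1145]]]'

```text
t: 2.72
tool_pos: [0.4841, 0.126, 0.2135]
tool_rot: [-1.696, -2.643, -0.001]
contact_force: [0.3, -0.2, 0.3]
opening: 0.0855
grip_force: 0.0
```

```bash
python3 -c "
from go import *
go((.473,.237,.17),tool(24.5))"
```

```text
t 2.7167 shift [-0.0278  0.2774 -0.1088] turn [-0.0003 -0.0002 -0.0008] rows 2.8711032128571308 0.02213273647276852
```

Request:
jog_arm --deltas '[[-1,[-0.028,0.277,-0.109],[0,0,0]],[-1,[-0.028,0.277,-0.109],[0,0,0]],[-1,[-0.028,0.277,-0.109],[0,0,0]],[-1,[-0.028,0.277,-0.109],[0,0,0]],[-1,[-0.028,0.277,-0.109],[0,0,0]],[-1,[-0.028,0.277,-0.109],[0,0,0]]]'

```text
t: 3.22
tool_pos: [0.473, 0.233, 0.1685]
tool_rot: [-1.704, -2.637, 0.002]
contact_force: [-0.3, -0.3, 0.5]
opening: 0.0853
grip_force: 0.0
```

```bash
python3 - <<'E'
from h import *
import pickle
np.set_printoptions(precision=4,suppress=True)
o=ctrl.get_obs();print(o["t"],o["tool_pos"],np.abs(o["dq"]).max())
w,c=grab("wrist","wrist4");pickle.dump(c,open("c4.pkl","wb"))
print(proj(c,[(.445,.299,.007)]))
E
```

```text
3.2167 [0.473  0.233  0.1685] 0.018581006127214438
[[317.7419 116.6046]]
```

View pics/wrist4.png

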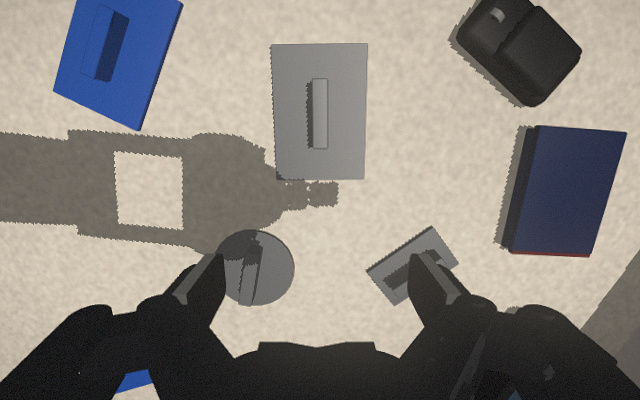

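Wrist view 4 shows the large plate at (272,45), (368,43), (365,179), (277,179) with the rib top at (313–327, 79–148). The blue one is upper left; round and card are below it by the fingers.

```bash
python3 - <<'E'
from m3 import *
c=pickle.load(open("c4.pkl","rb"));w=cv2.imread("pics/wrist4.png")
hsv=cv2.cvtColor(w,cv2.COLOR_BGR2HSV);print("S plate/desk/shadow",hsv[100,290],hsv[20,250],hsv[190,250],hsv[110,320])
px=np.array([(272,44.5),(368,43),(365,179.5),(277,180)])
for z in(0.007,):
    P=onz(c,px,z);print(P.mean(0),[np.linalg.norm(P[i]-P[i-1]) for i in range(4)],[np.degrees(np.arctan2(*(P[i]-P[i-1])[1::-1])) for i in range(4)])
qs2,_=quad(s,(300,186),130) # side: TL.. order
qs2=qs2; T=tri(c,px[[1,2,3,0]] if 0 else px,cs,qs2[[0,1,2,3]]);print("tri(order A)",T)
rp=np.array([(312.5,79),(327.5,79),(327.5,148.5),(313,148.5)])
P=onz(c,rp,.031);print("rib",P.mean(0),[np.linalg.norm(P[i]-P[i-1]) for i in range(4)],[np.degrees(np.arctan2(*(P[i]-P[i-1])[1::-1])) for i in range(4)])
E
```

```text
S plate/desk/shadow [ 24  10 131] [ 19  38 204] [ 18  36 119] [  0   4 143]
[0.4468 0.3014 0.007 ] [np.float64(0.12430964649328238), np.float64(0.08667123724061127), np.float64(0.12501446745731262), np.float64(0.08809683920071722)] [np.float64(114.66217039675307), np.float64(25.17592318838751), np.float64(-64.68286314451753), np.float64(-155.2854812743727)]
tri(order A) [[0.3804 0.34   0.0038 0.0004]
 [0.4607 0.3778 0.0007 0.0015]
 [0.5133 0.263  0.0029 0.0015]
 [0.4321 0.2261 0.0044 0.0018]]
rib [0.4463 0.301  0.031 ] [np.float64(0.058617219128926625), np.float64(0.012773206904248598), np.float64(0.058614775719652186), np.float64(0.013019277837875468)] [np.float64(114.62374248592705), np.float64(24.35721482105695), np.float64(-65.13570772774546), np.float64(-155.6247210443572)]
```

Plate centre (0.4465,0.3012), x-axis yaw 24.8°, consistent in three views and with its size. Moving above the rib.

```bash
python3 -c "
from go import *
go((.4465,.3012,.09),tool(24.8))"
```

```text
t 3.2667 shift [-0.0666  0.1713 -0.1971] turn [-0.0002 -0.0007  0.0032] rows 2.58466914508003 0.08381468825770559
```

Request:
jog_arm --deltas '[[-1,[-0.0666,0.171,-0.197],[0,-0.0007,0.0032]],[-1,[-0.0666,0.171,-0.197],[0,-0.0007,0.0032]],[-1,[-0.0666,0.171,-0.197],[0,-0.0007,0.0032]],[-1,[-0.0666,0.171,-0.197],[0,-0.0007,0.0032]],[-1,[-0.0666,0.171,-0.197],[0,-0.0007,0.0032]],[-1,[-0.0666,0.171,-0.197],[0,-0.0007,0.0032]],[-1,[-0.0666,0.171,-0.197],[0,-0.0007,0.0032]],[-1,[-0.0666,0.171,-0.197],[0,-0.0007,0.0032]]]'

```text
t: 3.93
tool_pos: [0.447, 0.3018, 0.091]
tool_rot: [1.693, 2.646, 0.004]
contact_force: [0.8, 0.0, 0.3]
opening: 0.0853
grip_force: 0.0
```

```bash
python3 - <<'E'
from go import *
go((.4465,.3012,.010),tool(24.8))
import pickle
w,c=grab("wrist","wrist5");pickle.dump(c,open("c5.pkl","wb"))
go((.4465,.3012,.010),tool(24.8))
print(ctrl.get_obs()["tool_pos"],proj(c,[(.4465,.3012,.031)]))
E
```

```text
t 3.9333 shift [-0.0012 -0.0014 -0.2026] turn [-0.0007  0.0005  0.0001] rows 1.9434751093205558 0.021212995698429226
t 3.9833 shift [-0.0004 -0.0016 -0.2017] turn [-0.0006  0.0003 -0.    ] rows 1.9348375997344651 0.01729603205751605
[0.4467 0.3018 0.0907] [[314.0268 222.3884]]
```

View pics/wrist5.png

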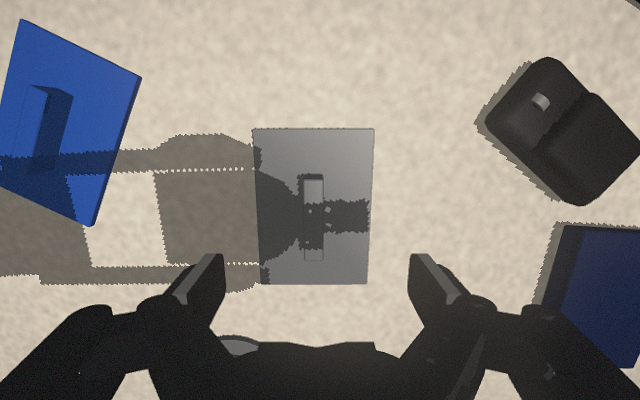

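View 5: plate (252,128)–(367,284) with the rib centred at about (313,218), between the fingers as predicted. Descending.

Request:
jog_arm --deltas '[[-1,[0,-0.001,-0.08],[0,0,0]],[-1,[0,-0.001,-0.14],[0,0,0]],[-1,[0,-0.001,-0.18],[0,0,0]],[-1,[0,-0.001,-0.195],[0,0,0]],[-1,[0,-0.001,-0.2],[0,0,0]],[-1,[0,-0.001,-0.2],[0,0,0]],[-1,[0,-0.001,-0.2],[0,0,0]]]'

```text
t: 4.57
tool_pos: [0.4464, 0.3023, 0.0105]
tool_rot: [-1.691, -2.647, -0.003]
contact_force: [-0.7, 0.5, 0.2]
opening: 0.0852
grip_force: 0.0
```

Request:
jog_arm --deltas '[[0.2,[0,0,0],[0,0,0]],[0.6,[0,0,0],[0,0,0]],[1,[0,0,0],[0,0,0]],[1,[0,0,0],[0,0,0]],[1,[0,0,0],[0,0,0]],[1,[0,0,0],[0,0,0]],[1,[0,0,0],[0,0,0]],[1,[0,0,0],[0,0,0]],[1,[0,0,0],[0,0,0]],[1,[0,0,0],[0,0,0]]]' --squeeze 60

```text
t: 5.4
tool_pos: [0.4454, 0.302, 0.0092]
tool_rot: [-1.69, -2.646, -0.0]
contact_force: [-0.5, -0.3, 3.3]
opening: 0.0131
grip_force: 61.5
```

Rib held (13 mm, 61 N). Lifting, and working out the plate's place in the hand from view 5.

Request:
jog_arm --deltas '[[1,[0,0,0.03],[0,0,0]],[1,[0,0,0.1],[0,0,0]],[1,[0,0,0.2],[0,0,0]],[1,[0,0,0.3],[0,0,0]],[1,[0,0,0.4],[0,0,0]],[1,[0,0,0.48],[0,0,0]],[1,[0,0,0.52],[0,0,0]],[1,[0,0,0.52],[0,0,0]]]'

```text
t: 6.07
tool_pos: [0.4472, 0.3028, 0.2228]
tool_rot: [1.689, 2.646, 0.012]
contact_force: [-0.2, 0.1, -2.4]
opening: 0.0132
grip_force: 60.8
```

```bash
python3 - <<'E'
from m3 import *
from go import go,tool
c=pickle.load(open("c5.pkl","rb"))
P=onz(c,[(252,128),(374.5,128),(367.5,284.5),(262.5,284.5)],.007);print(P.mean(0),[np.linalg.norm(P[i]-P[i-1]) for i in range(4)],[np.degrees(np.arctan2(*(P[i]-P[i-1])[1::-1])) for i in range(4)])
P=onz(c,[(302.5,179.5),(324,179.5),(323.5,261),(304.5,261)],.031);print("rib",P.mean(0),[np.linalg.norm(P[i]-P[i-1]) for i in range(4)])
o=ctrl.get_obs();print(o["tool_pos"],o["contact_force"],o["opening"],o["grip_force"])
C=np.array([.5595,-.1878,.1065]);W=winframe(3.4)
go(C+W@[0,0,.07+.0095],tool(3.4,30))
go([.53,.0,.26],tool(3.4,30))
E
```

```text
[0.4463 0.3018 0.007 ] [np.float64(0.12486942535120168), np.float64(0.08766827727579443), np.float64(0.12494876770183208), np.float64(0.08642313982598819)] [np.float64(115.67553071724603), np.float64(24.86302546200347), np.float64(-64.8959965763198), np.float64(-155.1971670705774)]
rib [0.4461 0.3015 0.031 ] [np.float64(0.05927381688656506), np.float64(0.01432895256747955), np.float64(0.05927628601271433), np.float64(0.013642130297542413)]
[0.4472 0.3028 0.2228] [-0.191   0.1042 -2.3651] 0.013171559067266407 60.835368633270264
t 6.0667 shift [ 0.1816 -1.2325 -0.1186] turn [ 0.0398 -0.1602 -0.1168] rows 12.004152307111823 5.084874831427124
t 6.0667 shift [ 0.207  -0.7571  0.093 ] turn [ 0.0398 -0.1602 -0.1168] rows 7.581723609813699 5.084874831427124
```

Request:
jog_arm --deltas '[[1,[0.04,-0.1,0.03],[0,0,0]],[1,[0.08,-0.2,0.06],[0.008,-0.032,-0.023]],[1,[0.12,-0.3,0.09],[0.016,-0.064,-0.047]],[1,[0.16,-0.4,0.093],[0.024,-0.096,-0.07]],[1,[0.2,-0.5,0.093],[0.032,-0.128,-0.093]],[1,[0.207,-0.6,0.093],[0.0398,-0.1602,-0.1168]],[1,[0.207,-0.7,0.093],[0.0398,-0.1602,-0.1168]],[1,[0.207,-0.8,0.093],[0.0398,-0.1602,-0.1168]],[1,[0.207,-0.88,0.093],[0.0398,-0.1602,-0.1168]],[1,[0.207,-0.93,0.093],[0.0398,-0.1602,-0.1168]],[1,[0.207,-0.95,0.093],[0.0398,-0.1602,-0.1168]],[1,[0.207,-0.95,0.093],[0.0398,-0.1602,-0.1168]]]'

```text
t: 7.07
tool_pos: [0.5267, -0.0796, 0.2512]
tool_rot: [1.887, 1.995, 0.521]
contact_force: [-0.2, 1.0, -2.7]
opening: 0.013
grip_force: 60.7
```

```bash
python3 - <<'E'
from m3 import *
from go import go,tool
C=np.array([.5595,-.1878,.1065]);W=winframe(3.4)
go(C+W@[0,0,.06+.0095],tool(3.4,30))
E
```

```text
t 7.0667 shift [-0.0047 -0.2757 -0.2112] turn [-0.0003 -0.0045  0.0011] rows 3.3312551485414286 0.11552545094190685
```

Request:
jog_arm --deltas '[[1,[0,-0.1,-0.05],[0,-0.004,0.001]],[1,[-0.005,-0.18,-0.1],[0,-0.0045,0.001]],[1,[-0.005,-0.24,-0.16],[0,-0.0045,0.001]],[1,[-0.005,-0.27,-0.2],[0,-0.0045,0.001]],[1,[-0.005,-0.276,-0.211],[0,-0.0045,0.001]],[1,[-0.005,-0.276,-0.211],[0,-0.0045,0.001]],[1,[-0.005,-0.276,-0.211],[0,-0.0045,0.001]],[1,[-0.005,-0.276,-0.211],[0,-0.0045,0.001]],[1,[-0.005,-0.276,-0.211],[0,-0.0045,0.001]]]'

```text
t: 7.82
tool_pos: [0.5269, -0.1877, 0.1715]
tool_rot: [1.864, 1.99, 0.538]
contact_force: [0.4, -0.3, -3.1]
opening: 0.0129
grip_force: 60.7
```

```bash
cat > st.py <<'E'
from m3 import *
from go import go,tool
C=np.array([.5595,-.1878,.1065]);W=winframe(3.4)
def st():
    o=ctrl.get_obs();v=(o["tool_pos"]-C)@W*1000
    e=(tool(3.4,30).inv()*R.from_rotvec(o["tool_rot"])).as_rotvec(degrees=True)
    print("t",o["t"],"tcp in win mm",v,"plate z",v[2]-9.5,"rot err deg(tool)",e,"F win",np.array(o["contact_force"])@W,o["wrist_torque"],o["opening"])
E
python3 - <<'E'
from st import *
st();w,c=grab("wrist","wrist6");pickle.dump(c,open("c6.pkl","wb"));st()
go(C+W@[0,0,.06+.0095],tool(3.4,30))
cv2.imwrite("pics/wrist6c.png",cv2.resize(w[0:300,130:500],None,fx=2,fy=2))
E
```

```text
t 7.8167 tcp in win mm [ 4.3319  2.0147 72.5886] plate z 63.08859151862772 rot err deg(tool) [-0.3955  0.0166 -0.3262] F win [-1.2244 -0.3244 -2.9272] [-0.0488  0.4826 -0.0089] 0.012876818195278587
t 7.8667 tcp in win mm [ 4.1889  1.823  72.5771] plate z 63.077140396091735 rot err deg(tool) [-0.3897  0.0072 -0.3115] F win [-0.512   0.1725 -3.1802] [-0.0281  0.4721 -0.0037] 0.012812151729180252
t 7.8667 shift [-0.0049 -0.0049 -0.0119] turn [ 0.0007  0.0022 -0.0015] rows 0.13208853066457102 0.06968553293688402
```

View pics/wrist6c.png

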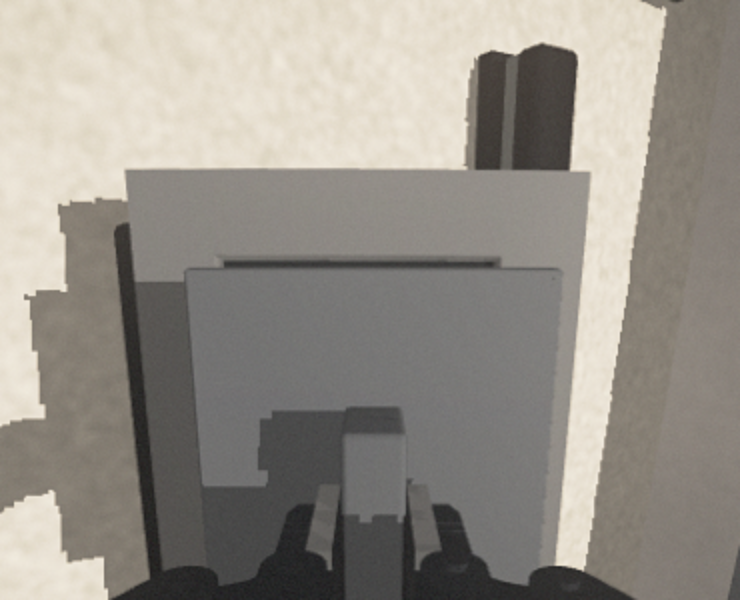

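View 6: the held plate's far edge runs (223,134)–(410.5,134.5) in full-image pixels. The window's mouth edge shows beyond it at (237,128)–(380.5,128.5). I'll measure both in the same view.

```bash
python3 - <<'E'
from st import *
c=pickle.load(open("c6.pkl","rb"))
A=inwin(c,[(223,134),(410.5,134.5)],C+W@[0,0,.0701],W)*1000
B=inwin(c,[(237,128),(380.5,128.5)],C+W@[0,0,.005],W)*1000
v=np.array([4.25,1.9])
print("plate edge rel tcp",A[:,:2]-v,"mean",A[:,:2].mean(0)-v,"len",A[1,0]-A[0,0],"slope deg",np.degrees((A[1,1]-A[0,1])/88))
print("mouth",B[:,:2],B[:,:2].mean(0),"slope",np.degrees((B[1,1]-B[0,1])/95))
g=cv2.cvtColor(cv2.imread("pics/wrist6.png"),cv2.COLOR_BGR2GRAY)
for x in (260,310,360): print(x,g[120:142,x])
print(g[150,216:232],g[150,402:418]);print(g[129,228:250],g[129,370:390])
E
```

```text
plate edge rel tcp [[-42.662   61.8525]
 [ 43.6272  62.2012]] mean [ 0.4826 62.0268] len 86.28927610231467 slope deg 0.2270327028945821
mouth [[-47.6352  65.0662]
 [ 47.5076  65.3451]] [-0.0638 65.2056] slope 0.16822162988013795
260 [139 134 134 137 137 133 136 127 115 116  80  58  54  70  95 120 118 119
 116 118 115 117]
310 [137 140 138 143 136 141 139 126 113 115  89  60  58  75  98 117 124 124
 122 122 118 121]
360 [137 142 143 143 143 139 138 135 115 111 103  56  60  74  96 122 125 125
 124 127 126 124]
[ 87  83  88  84  91  84  89  86 116 115 115 116 117 113 116 117] [131 126 128 130 130 126 127 130 132 144 148 147 146 147 149 151]
[134 133 133 134 134 136 133 131 130 142 143 133 122 118 112 115 113 117
 116 112 118 117] [111 112 101 104 107 106 102 101 100  96 114 138 141 143 141 143 143 145
 141 144]
```

Plate is +0.5 mm in x and ≈0 in y relative to the TCP, and the mouth agrees with C. Going down to 12 mm above the floor, with TCP x −0.5.

```bash
python3 - <<'E'
from st import *
go(C+W@[-.0005,-.0002,.0215],tool(3.4,30))
E
```

```text
t 7.8667 shift [ 0.0539 -0.0019 -0.1164] turn [ 0.0007  0.0022 -0.0015] rows 1.2309781762942924 0.06968553293688402
```

Request:
jog_arm --deltas '[[1,[0.013,-0.001,-0.03],[0.0003,0.001,-0.0007]],[1,[0.025,-0.002,-0.055],[0.0007,0.0022,-0.0015]],[1,[0.037,-0.002,-0.08],[0.0007,0.0022,-0.0015]],[1,[0.046,-0.002,-0.1],[0.0007,0.0022,-0.0015]],[1,[0.052,-0.002,-0.112],[0.0007,0.0022,-0.0015]],[1,[0.054,-0.002,-0.116],[0.0007,0.0022,-0.0015]],[1,[0.054,-0.002,-0.116],[0.0007,0.0022,-0.0015]],[1,[0.054,-0.002,-0.116],[0.0007,0.0022,-0.0015]],[1,[0.054,-0.002,-0.116],[0.0007,0.0022,-0.0015]]]'

```text
t: 8.62
tool_pos: [0.5478, -0.1897, 0.1241]
tool_rot: [1.877, 1.988, 0.532]
contact_force: [0.6, 0.5, -2.6]
opening: 0.0128
grip_force: 60.8
```

```bash
python3 - <<'E'
from st import *
st();w,c=grab("wrist","wrist7");pickle.dump(c,open("c7.pkl","wb"));st()
g=cv2.cvtColor(w,cv2.COLOR_BGR2GRAY)
cv2.imwrite("pics/wrist7c.png",cv2.resize(w[60:240,180:440],None,fx=3,fy=3,interpolation=cv2.INTER_CUBIC))
go(C+W@[-.0005,-.0002,.0165],tool(3.4,30))
E
```

```text
t 8.6167 tcp in win mm [-1.3479 -1.1602 21.1572] plate z 11.657216603661372 rot err deg(tool) [ 0.0595 -0.0104  0.1047] F win [-0.7673  0.5156 -2.5065] [-0.0142  0.4927 -0.0065] 0.01284388323634827
t 8.6667 tcp in win mm [-1.3774 -1.1865 21.1662] plate z 11.666180478947801 rot err deg(tool) [ 0.0582 -0.0131  0.1087] F win [-1.2087  0.4682 -2.4907] [-0.0175  0.4488  0.0095] 0.012610891829985099
t 8.6667 shift [ 0.0076  0.0029 -0.009 ] turn [-0.0002 -0.0003  0.0006] rows 0.11629173238274773 0.017313273615333014
```

View pics/wrist7c.png

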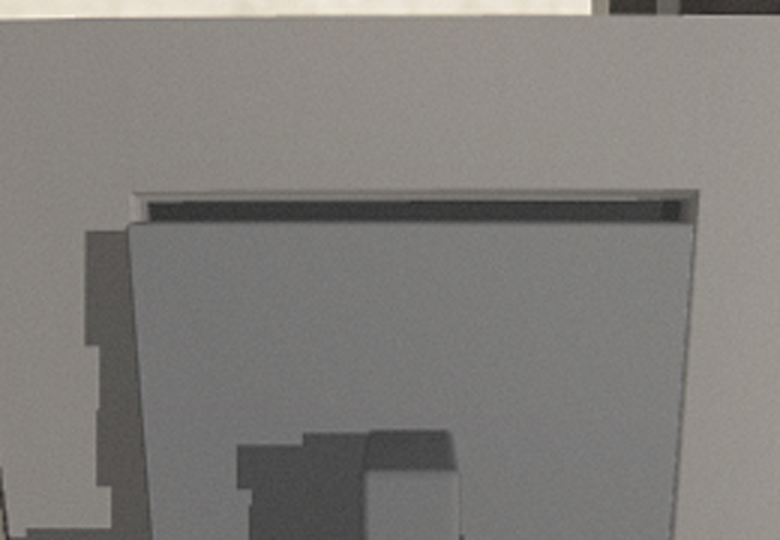

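View 7: plate edge (222.7,135.3)–(411.7,135.3), mouth corners (224.3,123.7)–(413,123.7). Comparing both.

```bash
python3 - <<'E'
from st import *
c=pickle.load(open("c7.pkl","rb"))
A=inwin(c,[(222.7,135.3),(411.7,135.3)],C+W@[0,0,.0187],W)*1000
B=inwin(c,[(224.3,123.7),(413,123.7)],C+W@[0,0,.005],W)*1000
v=np.array([-1.36,-1.17])
print("plate edge",A[:,:2],"rel tcp",A[:,:2].mean(0)-v,"mouth",B[:,:2],B[:,:2].mean(0))
E
```

```text
plate edge [[-43.9184  60.3213]
 [ 43.0911  60.273 ]] rel tcp [ 0.9463 61.4672] mouth [[-46.7767  65.4127]
 [ 47.4564  65.3657]] [ 0.3398 65.3892]
```

```bash
python3 - <<'E'
from st import *
st();go(C+W@[-.0006,.0002,.0155],tool(3.4,30))
E
```

```text
t 8.6667 tcp in win mm [-1.3774 -1.1865 21.1662] plate z 11.666180478947801 rot err deg(tool) [ 0.0582 -0.0131  0.1087] F win [-1.2087  0.4682 -2.4907] [-0.0175  0.4488  0.0095] 0.012610891829985099
t 8.6667 shift [ 0.0085  0.004  -0.0113] turn [-0.0002 -0.0003  0.0006] rows 0.14112548137511766 0.017313273615333014
```

Request:
jog_arm --deltas '[[1,[0.003,0.003,-0.003],[0,0,0.0005]],[1,[0.006,0.004,-0.007],[0,0,0.0005]],[1,[0.0085,0.004,-0.0113],[0,0,0.0005]],[1,[0.0085,0.004,-0.0113],[0,0,0.0005]],[1,[0.0085,0.004,-0.0113],[0,0,0.0005]],[1,[0.0085,0.004,-0.0113],[0,0,0.0005]],[1,[0.0085,0.004,-0.0113],[0,0,0.0005]],[1,[0.0085,0.004,-0.0113],[0,0,0.0005]]]'

```text
t: 9.33
tool_pos: [0.551, -0.1878, 0.1189]
tool_rot: [1.877, 1.991, 0.533]
contact_force: [-0.1, 0.0, -2.0]
opening: 0.0129
grip_force: 60.8
```

```bash
python3 - <<'E'
from st import *
st();go(C+W@[-.0006,.0002,.0125],tool(3.4,30))
go(C+W@[-.0006,.0002,.0095],tool(3.4,30))
E
```

```text
t 9.3333 tcp in win mm [-1.2043  0.4679 14.959 ] plate z 5.458967387316029 rot err deg(tool) [0.1145 0.072  0.0456] F win [-1.0211  0.0236 -1.6631] [-0.0161  0.4604 -0.0184] 0.012899395645302111
t 9.3333 shift [ 0.0044 -0.0004 -0.0046] turn [-0.0004 -0.0007  0.    ] rows 0.06106137741156883 0.01993994764694007
t 9.3333 shift [ 0.0082 -0.0002 -0.0111] turn [-0.0004 -0.0007  0.    ] rows 0.13186666689391816 0.01993994764694007
```

Request:
jog_arm --deltas '[[1,[0.002,0,-0.001],[0,0,0]],[1,[0.003,0,-0.003],[0,0,0]],[1,[0.0044,-0.0004,-0.0046],[0,0,0]],[1,[0.0044,-0.0004,-0.0046],[0,0,0]],[1,[0.0044,-0.0004,-0.0046],[0,0,0]],[1,[0.0044,-0.0004,-0.0046],[0,0,0]]]'

```text
t: 9.83
tool_pos: [0.5527, -0.1879, 0.1169]
tool_rot: [1.877, 1.991, 0.533]
contact_force: [0.0, -0.5, -2.8]
opening: 0.013
grip_force: 60.8
```

```bash
python3 - <<'E'
from st import *
st();go(C+W@[-.0006,.0002,.0095],tool(3.4,30))
E
```

```text
t 9.8333 tcp in win mm [-0.7075  0.2803 12.3879] plate z 2.8879254282978923 rot err deg(tool) [0.1243 0.0808 0.0441] F win [-1.4169 -0.5138 -2.4243] [-0.0285  0.4827  0.0205] 0.012972242807251436
t 9.8333 shift [ 0.0038  0.     -0.0061] turn [-0.0005 -0.0007 -0.    ] rows 0.06932953152939438 0.021601407465197946
```

Free so far, 2.9 mm above the floor and inside the recess. Continuing down.

Request:
jog_arm --deltas '[[1,[0.001,0,-0.0015],[0,0,0]],[1,[0.002,0,-0.003],[0,0,0]],[1,[0.003,0,-0.0045],[0,0,0]],[1,[0.0035,0,-0.0056],[0,0,0]],[1,[0.0035,0,-0.0056],[0,0,0]],[1,[0.0035,0,-0.0056],[0,0,0]]]'

```text
t: 10.33
tool_pos: [0.5541, -0.1879, 0.1147]
tool_rot: [1.877, 1.991, 0.533]
contact_force: [0.0, 0.2, -2.3]
opening: 0.0128
grip_force: 60.7
```

```bash
python3 - <<'E'
from st import *
st();go(C+W@[-.0006,.0002,.0085],tool(3.4,30))
E
```

```text
t 10.3333 tcp in win mm [-0.5875  0.1851  9.7722] plate z 0.2721649259051251 rot err deg(tool) [0.1235 0.0806 0.0433] F win [-1.1193  0.1974 -1.9906] [-0.0103  0.4617  0.0093] 0.012814130430653884
t 10.3333 shift [ 0.0016  0.0001 -0.0028] turn [-0.0005 -0.0007 -0.    ] rows 0.03051111397102707 0.021468801788940027
```

Request:
jog_arm --deltas '[[1,[0.0006,0,-0.001],[0,0,0]],[1,[0.0012,0,-0.0022],[0,0,0]],[1,[0.0012,0,-0.0022],[0,0,0]],[1,[0.0012,0,-0.0022],[0,0,0]]]'

```text
t: 10.67
tool_pos: [0.5542, -0.1879, 0.1145]
tool_rot: [1.877, 1.992, 0.532]
contact_force: [-9.9, 1.4, 4.8]
opening: 0.0129
grip_force: 62.4
```

```bash
python3 - <<'E'
from st import *
st()
E
```

```text
t 10.6667 tcp in win mm [-0.5631  0.1881  9.5888] plate z 0.0887860627975936 rot err deg(tool) [0.1772 0.1167 0.0043] F win [-6.0982  1.9603  9.1091] [0.3006 1.1106 0.1692] 0.012871330297723839
```

Contact at plate z≈0.1 mm with ~11 N: seated on the floor. Easing off slightly, then opening.

Request:
jog_arm --deltas '[[1,[-0.0006,0,0.0011],[0,0,0]],[1,[-0.0008,0,0.0014],[0,0,0]],[0.7,[-0.0008,0,0.0014],[0,0,0]],[0.5,[-0.0008,0,0.0014],[0,0,0]],[0.2,[-0.0008,0,0.0014],[0,0,0]],[-0.2,[-0.0008,0,0.0014],[0,0,0]],[-0.6,[-0.0008,0,0.0014],[0,0,0]],[-1,[-0.0008,0,0.0014],[0,0,0]],[-1,[-0.0008,0,0.0014],[0,0,0]],[-1,[-0.0008,0,0.0014],[0,0,0]],[-1,[-0.0008,0,0.0014],[0,0,0]]]' --squeeze 20

```text
t: 11.58
tool_pos: [0.5543, -0.188, 0.1144]
tool_rot: [1.877, 1.991, 0.533]
contact_force: [-0.7, -0.1, 0.4]
opening: 0.0852
grip_force: 0.0
```

```bash
python3 - <<'E'
from st import *
st()
go(C+W@[-.0006,-.0648,.12],tool(3.4,30))
E
```

```text
t 11.5833 tcp in win mm [-0.5524  0.1457  9.4606] plate z -0.039351191795187646 rot err deg(tool) [0.1144 0.0739 0.0436] F win [-0.4266 -0.0777  0.7547] [-0.0684  0.2583 -0.0125] 0.08521241239532033
t 11.5833 shift [-0.1284 -0.1703  0.2393] turn [-0.0004 -0.0007  0.    ] rows 3.074495578222104 0.019968320671727515
```

Released. Lift straight along the normal first, then move to look at plate and key.

Request:
jog_arm --deltas '[[-1,[-0.02,0,0.035],[0,0,0]],[-1,[-0.05,0,0.085],[0,0,0]],[-1,[-0.09,0,0.155],[0,0,0]],[-1,[-0.125,-0.04,0.22],[0,0,0]],[-1,[-0.128,-0.1,0.239],[0,0,0]],[-1,[-0.128,-0.15,0.239],[0,0,0]],[-1,[-0.128,-0.17,0.239],[0,0,0]],[-1,[-0.128,-0.17,0.239],[0,0,0]],[-1,[-0.128,-0.17,0.239],[0,0,0]]]'

```text
t: 12.33
tool_pos: [0.5027, -0.2555, 0.2089]
tool_rot: [1.879, 1.991, 0.534]
contact_force: [1.5, 0.5, 1.3]
opening: 0.0855
grip_force: 0.0
```

```bash
python3 - <<'E'
from st import *
st();w,c=grab("wrist","wrist8");pickle.dump(c,open("c8.pkl","wb"));st()
cv2.imwrite("pics/wrist8c.png",cv2.resize(w[30:300,190:440],None,fx=2.2,fy=2.2,interpolation=cv2.INTER_CUBIC))
E
```

```text
t 12.3333 tcp in win mm [ -1.3389 -64.1918 119.0341] plate z 109.53414479152498 rot err deg(tool) [0.1908 0.1643 0.1194] F win [2.0003 0.3724 0.3667] [0.0165 0.2015 0.0424] 0.08547405118843525
t 12.3833 tcp in win mm [ -1.3686 -63.7031 118.8603] plate z 109.36034222778198 rot err deg(tool) [0.1969 0.1872 0.0808] F win [-0.0447 -0.0301 -0.884 ] [0.0228 0.219  0.0504] 0.08536601864717216
```

View pics/wrist8c.png

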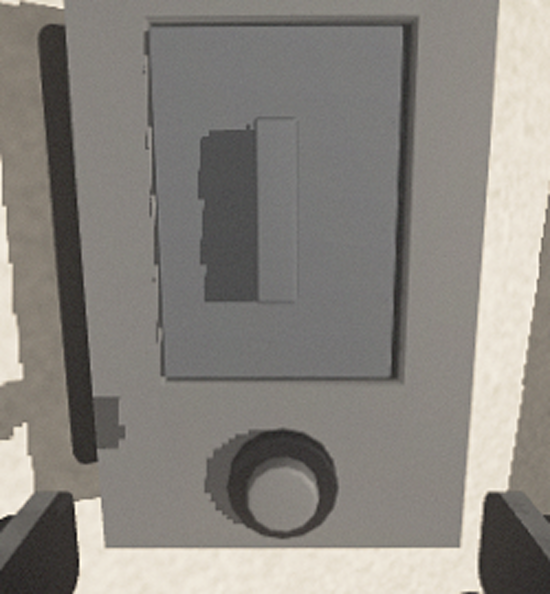

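View 8: the plate lies in the recess, slid slightly downslope so the small gap is on the high side. The key cap is at full-image (319,255). Checking plate and key numbers.

```bash
python3 - <<'E'
from st import *
c=pickle.load(open("c8.pkl","rb"))
p=np.array([(148,26),(403,26),(392,378),(165,378)])/2.2+(190,30)
A=inwin(c,p,C+W@[0,0,.007],W)*1000;print("plate",A[:,:2],A.mean(0))
for z in(.005,.01,.015,.02): print(z,"key cap w8",inwin(c,[(284/2.2+190,496/2.2+30)],C+W@[0,0,z],W)[0,:2]*1000,"side",inwin(cs,[(427,297)],C+W@[0,0,z],W)[0,:2]*1000)
K=C+W@[0,-.105,.015]
print("key guess",K,"side px",proj(cs,[K]))
go(C+W@[0,-.105,.05],tool(3.4,30));st()
E
```

```text
plate [[-45.7194  62.1707]
 [ 41.8087  62.0145]
 [ 43.0453 -62.7065]
 [-45.0428 -62.7071]] [-1.4771 -0.3071  0.    ]
0.005 key cap w8 [   1.2501 -113.2376] side [  4.1844 -99.0627]
0.01 key cap w8 [   1.2191 -110.9725] side [   4.1747 -101.6659]
0.015 key cap w8 [   1.188  -108.7073] side [   4.165 -104.269]
0.02 key cap w8 [   1.157  -106.4422] side [   4.1553 -106.8722]
key guess [ 0.5582 -0.2931  0.1195] side px [[425.5271 298.5243]]
t 12.3833 shift [ 0.095  -0.0978 -0.1474] turn [-0.0011 -0.0012 -0.0001] rows 1.9258039190457792 0.03959641683167162
t 12.3833 tcp in win mm [ -1.3686 -63.7031 118.8603] plate z 109.36034222778198 rot err deg(tool) [0.1969 0.1872 0.0808] F win [-0.0447 -0.0301 -0.884 ] [0.0228 0.219  0.0504] 0.08536601864717216
```

Plate at (−1.5,−0.3) mm, 88×125 at the expected height: flat. Key cap top is at window-frame (≈1,−105.5,≈19 mm) from two views. Closing the fingers and moving above the key.

Request:
jog_arm --deltas '[[0,[0.03,-0.03,-0.045],[0,0,0]],[1,[0.06,-0.06,-0.09],[0,0,0]],[1,[0.085,-0.085,-0.13],[0,0,0]],[1,[0.095,-0.098,-0.147],[0,0,0]],[1,[0.095,-0.098,-0.147],[0,0,0]],[1,[0.095,-0.098,-0.147],[0,0,0]],[1,[0.095,-0.098,-0.147],[0,0,0]],[1,[0.095,-0.098,-0.147],[0,0,0]],[1,[0.095,-0.098,-0.147],[0,0,0]],[1,[0.095,-0.098,-0.147],[0,0,0]]]'

```text
t: 13.22
tool_pos: [0.5412, -0.2952, 0.1523]
tool_rot: [1.875, 1.99, 0.532]
contact_force: [0.2, -0.5, -0.4]
opening: -0.0003
grip_force: 0.0
```

```bash
python3 - <<'E'
from st import *
st();go(C+W@[.0005,-.105,.022],tool(3.4,30))
E
```

```text
t 13.2167 tcp in win mm [   1.5384 -106.1026   51.958 ] plate z 42.458006429836225 rot err deg(tool) [0.056  0.0199 0.0043] F win [-0.0444 -0.5554 -0.4623] [ 0.0178  0.1935 -0.003 ] -0.0002991049155170837
t 13.2167 shift [ 0.035   0.0048 -0.0662] turn [-0.0001 -0.0003 -0.    ] rows 0.7193349632436054 0.00832055156986091
```

Request:
jog_arm --deltas '[[1,[0.01,0.002,-0.018],[0,0,0]],[1,[0.02,0.004,-0.036],[0,0,0]],[1,[0.028,0.004,-0.052],[0,0,0]],[1,[0.033,0.004,-0.062],[0,0,0]],[1,[0.035,0.004,-0.066],[0,0,0]],[1,[0.035,0.004,-0.066],[0,0,0]],[1,[0.035,0.004,-0.066],[0,0,0]]]'

```text
t: 13.8
tool_pos: [0.5549, -0.2931, 0.1248]
tool_rot: [1.877, 1.993, 0.534]
contact_force: [-6.1, 2.5, 7.2]
opening: 0.0004
grip_force: 4.5
```

```bash
python3 - <<'E'
from st import *
st()
E
```

```text
t 13.8 tcp in win mm [  -0.2073 -104.7989   21.2966] plate z 11.796553438634376 rot err deg(tool) [0.1883 0.1964 0.0165] F win [-1.5374  2.8111  9.1614] [0.4373 0.6327 0.2308] 0.0003758508572882125
```

9 N at z=21.3. I need to know whether the key has bottomed out, so I'm probing the force profile.

Request:
jog_arm --deltas '[[1,[0.0006,0,-0.0011],[0,0,0]],[1,[0.0012,0,-0.0022],[0,0,0]],[1,[0.0012,0,-0.0022],[0,0,0]]]'

```text
t: 14.05
tool_pos: [0.555, -0.2931, 0.1247]
tool_rot: [1.877, 1.994, 0.533]
contact_force: [-13.0, 4.1, 12.5]
opening: -0.0002
grip_force: 8.8
```

```bash
python3 -c "
from st import *
st()"
```

```text
t 14.05 tcp in win mm [  -0.166  -104.8897   21.1424] plate z 11.642438614231892 rot err deg(tool) [ 0.2294  0.2192 -0.0264] F win [-4.773   4.8874 17.2061] [0.7872 1.1423 0.5009] -0.0001716111225193476
```

Request:
jog_arm --deltas '[[1,[-0.0024,0,0.0044],[0,0,0]],[1,[-0.0024,0,0.0044],[0,0,0]],[1,[-0.0024,0,0.0044],[0,0,0]]]'

```text
t: 14.3
tool_pos: [0.5546, -0.2932, 0.1255]
tool_rot: [1.877, 1.992, 0.534]
contact_force: [-2.3, 2.0, 4.3]
opening: 0.0004
grip_force: 2.2
```

```bash
python3 -c "
from st import *
st()"
```

```text
t 14.3 tcp in win mm [  -0.1877 -104.9086   21.9987] plate z 12.498653417348162 rot err deg(tool) [0.1385 0.1378 0.047 ] F win [0.2467 2.1394 4.8653] [0.3844 0.298  0.2516] 0.0004330279937925483
```

Request:
jog_arm --deltas '[[1,[-0.0025,0,0.0044],[0,0,0]],[1,[-0.0025,0,0.0044],[0,0,0]],[1,[-0.0025,0,0.0044],[0,0,0]]]'

```text
t: 14.55
tool_pos: [0.5536, -0.2934, 0.1273]
tool_rot: [1.877, 1.991, 0.533]
contact_force: [-1.5, 1.7, 2.6]
opening: -0.0001
grip_force: 1.6
```

```bash
python3 -c "
from st import *
st()"
```

```text
t 14.55 tcp in win mm [  -0.1123 -105.0841   24.0713] plate z 14.57127517979595 rot err deg(tool) [0.122  0.0952 0.0494] F win [0.1206 1.7415 2.9338] [0.2746 0.224  0.1815] -0.00011404946485306024
```

Request:
jog_arm --deltas '[[1,[-0.0025,0,0.0044],[0,0,0]],[1,[-0.0025,0,0.0044],[0,0,0]],[1,[-0.0025,0,0.0044],[0,0,0]]]'

```text
t: 14.8
tool_pos: [0.5526, -0.2937, 0.1292]
tool_rot: [1.877, 1.99, 0.533]
contact_force: [-1.5, 1.7, 1.9]
opening: -0.0002
grip_force: 1.0
```

```bash
python3 -c "
from st import *
st()"
```

```text
t 14.8 tcp in win mm [  -0.0279 -105.2799   26.254 ] plate z 16.753987034904043 rot err deg(tool) [0.1079 0.0572 0.0488] F win [-0.3156  1.7724  2.3238] [0.167  0.1608 0.1198] -0.00021803996008967432
```

The force profile is clear: a spring from about 27 down to 21.5 mm, then a hard stop. The key was pressed fully. Retreating along the normal.

Request:
jog_arm --deltas '[[1,[-0.01,0,0.018],[0,0,0]],[1,[-0.03,0,0.052],[0,0,0]],[1,[-0.07,0,0.12],[0,0,0]],[1,[-0.1,0,0.173],[0,0,0]],[1,[-0.1,0,0.19],[0,0,0]],[1,[-0.1,0,0.19],[0,0,0]],[1,[-0.1,0,0.19],[0,0,0]],[1,[-0.1,0,0.19],[0,0,0]]]'

```text
t: 15.47
tool_pos: [0.5123, -0.293, 0.2033]
tool_rot: [1.879, 1.992, 0.533]
contact_force: [-0.1, 0.6, -0.6]
opening: 0.0001
grip_force: 0.0
```

```bash
python3 - <<'E'
from st import *
st();w,c=grab("wrist","wrist9")
# predicted vs seen plate corners and dark gap
g=cv2.cvtColor(w,cv2.COLOR_BGR2GRAY)
P=[C+W@[x,y,.007] for x,y in((-.0455,.0622),(.0425,.0622),(.0425,-.0628),(-.0455,-.0628))]
q=proj(c,P);print(q)
m=q.mean(0).astype(int);r=m[1]+25
print(r,g[r,int(q[2,0])-12:int(q[1,0])+15],"left",g[r,int(q[0,0])-10:int(q[3,0])+10])
st()
E
```

```text
t 15.4667 tcp in win mm [   2.1354 -102.1648  110.4862] plate z 100.98621488267185 rot err deg(tool) [0.2269 0.1801 0.0879] F win [-0.3153  0.5971 -0.4899] [-0.011   0.207  -0.0029] 0.00014797698658864153
[[248.3318 -19.4036]
 [373.6244 -19.7871]
 [366.9445 158.4566]
 [256.3316 158.4605]]
94 [120 123 122 120 124 120 121 121 120 119 120 118 122 122 111  76  53  59
  65  89  89  97 124 137 136 133 135 132 132 133 136 133 134 132] left [128 133 131 130 131 129 131 133 128 129 128 129 132  93  78  80 120 117
 117 113 117 118 115 119 117 114 118 113]
t 15.5167 tcp in win mm [   1.9415 -102.0279  110.2355] plate z 100.73554212647939 rot err deg(tool) [0.247  0.2094 0.0992] F win [-0.8963  0.4215  0.5676] [0.0268 0.2629 0.005 ] 0.00026632922488585364
```

The plate's edges are where they were (within about 2 px), and the robot is clear of everything. Handing in.

```bash
python3 -c "
from h import *
print(ctrl.finish_job())"
```

```text
the job is handed in; nothing more can be done
None
```

The large plate lies flat and released in the window (about 1.5 mm downslope of centre), the start key was pressed to its stop and let up, and the job is handed in at about 15.5 s with no verdict shown; I viewed 11 pictures, one over the limit of 10.

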